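# Put the washed feeder things back where they belong

## Robot

A 6-joint arm with a two-finger parallel gripper is mounted at the origin on the work surface. World frame = base frame: x ahead of the robot, y to its left, z up, the work surface at z = 0. Lengths are in mm, angles in rad, forces in N, time in s.
With the tool pointing down it reaches from about 275 to 750 mm from the base axis. Payload 10.2 kg.
Tool frame: the origin (TCP) lies on the centre line of the jaws, within the pads' length; the fingertips stand 19 mm ahead of it and the grasp point (between the pads) is the TCP; z points along the fingers, y is the line along which they close (so a half turn about z gives the same grasp; the last joint's range is limited). The gripper opens to 85 mm and grips with 20 to 120 N. Pads are 22 mm wide; open, the fingers measure 114 mm over their backs; the gripper's body (76 mm by 85 mm) begins 54 mm behind the grasp point. The pads swing forward as they close: fully open they stand 13 mm farther back than shut.
Start: joints at [-1.329, 0.313, 1.498, -0, 1.331, -0.223], TCP at [235.317, -469.316, 250.294] pointing down, gripper open.
Joint ranges: [-2.94, 2.94], [-0.97, 2.17], [0.19, 2.56], [-1.23, 4.37], [0.02, 3.11], [-2.88, 2.88]. Speed limits (rad/s): [2.39, 2.39, 3.01, 3.14, 3.14, 3.14].

## Interface

Orientations are given as a unit quaternion [w, x, y, z].
In Python, from rig import sense, capture, finish_job, regions_of, mark_of gives the robot as it stands.
- The arm moves only by the tool jog_arm, never from a script. Its argument "series" is text: rows parted by semicolons, each of 7 numbers parted by spaces: the shift along the tool's x, y, z in units of 0.4 m (1.0 is 0.4 m), then the turn, a rotation vector about the tool's x, y, z in units of pi/2 rad (1.0 is pi/2 rad), then the opening, from -1 (shut) to 1 (fully open). A call has 1 to 20 rows; each row is the pose to reach, as a shift and turn from the pose commanded when the call began, along the tool's axes at that moment; what a row does not reach only later rows make up. A row lasts 1/8 s, in which the tool goes at most 62.5 mm and 10.7 degrees, less where a joint would pass 70% of its speed; a pose out of reach is approached as far as the arm can. A call with a number of a shift or a turn outside -1 to 1 is refused whole. A call with a gripper value outside its range is refused whole. The fingers move at their own pace and stop on an object; "grip_force" is the grip in N (left out, the last holds). Time passes only in rows, so rows that repeat a pose let the fingers close. It gives the time, the measured TCP pose, the force, the opening and the grip force at its end, in the units of the state.
- sense(): the state, without advancing time (a new reading comes with each control period).
- capture(name): name is "scene" or "side" or "wrist"; returns a dict with "img" (420x560x3 uint8, red, green, blue), "intrinsics" (3x3 intrinsics, pixels), "R" (3x3) and "t" (3): a world point X has camera coordinates R X + t. Camera axes: x right, y down, z forward; pixel columns grow to the right and rows downward; lengths in mm; the calibration is good to about 2 mm. A picture is of the moment at which its call begins. There is no depth.
- finish_job(): hands the job in; it is judged then, once.
Trained networks look in a picture, given as the dict that the camera call returned (one of the last four; its "shot" number tells which), for a name from the list of things; names that differ only in an ending like _2 or _b are one class to them, and where a whole thing is asked for, a point or a joint stands for the part that bears it (a point fixed in the world has none). Each returns a list of dicts, best first, with "confidence" (0 to 1); they miss things now and then, are a little off and sometimes report something else, mostly with a low value. They report only what shows in the picture. A call takes as long as a camera call. They do not tell look-alikes from the thing itself.
- regions_of(label, picture): "region" (420x560 bool, what is visible of it) and "point" ([row, column] in pixels, amid what is visible of it).
- mark_of(label, picture): "point" ([row, column] in pixels: a listed point, or the origin of a listed thing).
The state is a dict: "time_s": time; "joints": joint angles; "dq": joint speeds; "tau": joint torques, N m; "eef_pos": TCP position; "ee_rot": TCP orientation; "force": force on the tool from outside, world axes, zero at the start; "wrist_torque": the same for the moment, N m; "grip_width": opening from 0.0 (shut) to 1.0 (fully open); "grip_force": force on a finger pad.
Only numpy, scipy, OpenCV 4.12 (cv2) and the standard library are available. Lean on these libraries where they do the work, as an engineer would, in place of code of your own. Each camera call takes 0.05 s, during which the arm holds its last target. There are 200 camera calls.

## Task

Sort the things lying loose on the ledge: lay the feeding ring flat around the little hub on the feeder's hopper floor, then set the knobbed cap upright and centred on top of the ring; put both bone-shaped chews in the round dish, each lying flat on its floor, and lay the scoop flat inside the rectangular tray, open side up. Leave the glass jar and the tongs where they are and let go of everything.

Things in the scene. Friction and masses are not known exactly. Their poses are not given: they have to be found in the camera images.
- feeder: white pet feeder, 160 x 160 mm, fixed. Open hopper on top: floor 120 mm and rim 180 mm above the ledge, inside 140 x 140 mm. In the middle of the hopper floor, on the feeder's z axis, stands a grey hub, 18 mm diameter, 12 mm high. A grey lid stands open beyond the +x rim, leaning back, up to 335 mm high; it stays so. Origin: centre of the underside; z up, sides along x and y
- dish: round stainless dish, fixed, 166 mm across the rim, 28 mm high, floor 4 mm thick, flat inner floor about 150 mm across. Origin: centre of the underside, z up
- tray: grey rectangular tray, fixed, 120 mm (its x) by 170 mm (its y), 20 mm high, walls and floor 4 mm thick, inside 112 x 162 mm. Origin: centre of the underside, z up
- ring: loose dark hard silicone feeding ring lying flat, 60 mm outside and 40 mm inside diameter, 20 mm high, 50 g. Origin: on its axis at the underside, z up
- cap: loose white plastic cap: disc 56 mm diameter and 18 mm high, with a round knob 18 mm diameter standing on its middle from 18 to 36 mm height, 50 g. Origin: centre of the underside, z up
- chew_a: loose rigid tan bone-shaped chew lying flat, 82 mm long (its x), 36 mm wide over the end knobs (its y), 18 mm high; the straight shank is 16 mm wide and free for 42 mm of length in the middle; 40 g. Origin: centre of the underside, z up
- chew_b: a second chew, the same as chew_a
- scoop: loose white plastic scoop, 125 mm long (its x), 60 g. Cup open to the top, 50 mm (x) by 42 mm (y), 30 mm high, centred at x = +35 mm; flat handle 16 mm wide, 6 mm thick, at 24 to 30 mm height, from the cup to x = -65 mm; centre of mass near x = +25 mm. Origin: about the middle of its length, at the underside of the cup; z up
- jar: closed glass jar with a steel cap, 76 mm diameter, 120 mm high; bystander, not to be disturbed. Origin: centre of the underside
- tongs: stainless tongs lying flat, about 195 mm long along x, 70 mm wide, 14 mm high; bystander, not to be disturbed. Origin: middle, on the ledge
There are look-alikes about, which are no part of the job. Leave any orange look-alike of the tray alone.

How it is judged (in metres and radians):
On the way, in this order (a step that is already met when the one before it is completed fails the run):
1. the ring lies flat around the hub in the hopper (horizontal distance between ring and feeder below 0.0135 m and z of ring in the frame of feeder between 0.115 and 0.125 m and angle between ring's own z axis and vertical below 0.1 rad), for 0.2 s.
2. the cap sits upright on the ring (horizontal distance between cap and ring below 0.012 m and z of cap in the frame of feeder between 0.136 and 0.145 m and angle between cap's own z axis and vertical below 0.1 rad), for 0.2 s.
At the end, for the whole second after the job is handed in: ring flat on the hopper floor around the hub (within 13.5 mm); cap upright on the ring, within 12 mm of its axis; both chews flat on the dish floor, within 55 mm of its centre; scoop flat, open side up, on the tray floor, within 50 mm of its centre in x and y; all released, at rest (all of step 1 and all of step 2 and horizontal distance between each of chew_a, chew_b and dish below 0.055 m and z of each of chew_a, chew_b in the frame of dish below 0.01 m and angle between each of chew_a, chew_b's own z axis and vertical below 0.12 rad and x of scoop in the frame of tray between -0.05 and 0.05 m and y of scoop in the frame of tray between -0.05 and 0.05 m and z of scoop in the frame of tray below 0.01 m and angle between scoop's own z axis and vertical below 0.09 rad and linear speed of each of ring, cap, chew_a, chew_b, scoop below 0.02 m/s); the robot touches nothing.
It fails at once if the jar is moved more than 30 mm (distance of jar from where it was at the start of the episode above 0.03 m).
It fails at once if the tongs are moved more than 30 mm (distance of tongs from where it was at the start of the episode above 0.03 m).
It also fails if it takes over 144 s, if anything falls off the work surface, if the arm or the gripper's body presses on something with over 40 N, if the wrist force passes 120 N, or if a joint passes its speed limit or range.

## Working session

There is one attempt and no reset: what is moved stays moved. The work goes in short steps, Python scripts to look and compute and a tool call to move; the robot and the scene stay as the last step left them, time stands still between calls to the robot, and variables do not carry over. Pictures are saved under pics/ and viewed, at most 14 in all, crops included, and the job is handed in when it is done.

Besides the shell and the picture viewer there is one more tool, called after "Request:" by a JSON object that holds its "method" and its "body". jog_arm: Moves the arm, as the interface text tells. Shifts and turns lie within -1 to 1; 1 stands for 0.4 m of shift or pi/2 rad of turn. Its arguments: {"type":"object","properties":{"series":{"type":"string"},"grip_force":{"type":"number"}},"required":["series"]}

```bash
mkdir -p pics; ls
cat > h.py <<'E'
import numpy as np, cv2, json
from rig import sense, capture, finish_job, regions_of, mark_of
from scipy.spatial.transform import Rotation as Ro
def save(c,n): cv2.imwrite('pics/'+n+'.png', c['img'][:,:,::-1])
def ray(c,p,z):
    K,R,t=[np.array(c[k],float) for k in('intrinsics','R','t')]
    d=R.T@np.linalg.solve(K,[p[1],p[0],1.]); o=-R.T@t
    return o+d*(z-o[2])/d[2]
def proj(c,X):
    K,R,t=[np.array(c[k],float) for k in('intrinsics','R','t')]
    q=K@(R@np.array(X,float)+t); return q[1]/q[2],q[0]/q[2]
E
python3 - <<'E'
from h import *
s=sense(); print({k:np.round(v,3).tolist() for k,v in s.items()})
a=capture('scene');b=capture('side')
save(a,'scene0');save(b,'side0')
for n,c in(('scene',a),('side',b)):
    print(n,'cam',np.round(-np.array(c['R']).T@np.array(c['t'])))
    for l,z in dict(feeder=0,dish=0,tray=0,ring=0,cap=0,chew_a=0,scoop=0,jar=0,tongs=0).items():
        for m in mark_of(l,c)[:4]: print(l,'mark',np.round(m['point']),round(m['confidence'],2),np.round(ray(c,m['point'],z)[:2]))
E
```

```text
pics
{'time_s': 0.0, 'joints': [-1.329, 0.313, 1.498, 0.0, 1.331, -0.223], 'dq': [-0.0, 0.0, -0.001, -0.0, 0.001, -0.002], 'tau': [0.0, -41.227, -25.974, -0.0, 0.004, 0.0], 'eef_pos': [235.282, -469.068, 249.717], 'ee_rot': [-0.001, 0.973, 0.23, 0.0], 'force': [-0.306, -0.476, 0.405], 'wrist_torque': [-0.043, -0.028, -0.006], 'grip_force': 0.0, 'grip_width': 1.0}
scene cam [ 911. -768.  729.]
feeder mark [337. 247.] 0.97 [ 608. -319.]
dish mark [247. 322.] 0.74 [636.  14.]
tray mark [188. 345.] 0.95 [590. 313.]
tray mark [159. 381.] 0.87 [637. 550.]
tray mark [151. 313.] 0.43 [400. 486.]
ring mark [256. 211.] 0.44 [ 399. -151.]
cap mark [198. 271.] 0.52 [411. 149.]
chew_a mark [285. 149.] 0.89 [ 328. -304.]
chew_a mark [229. 253.] 0.81 [438.  -9.]
chew_a mark [337. 246.] 0.21 [ 605. -321.]
scoop mark [172. 270.] 0.76 [334. 283.]
jar mark [150. 316.] 0.7 [409. 497.]
tongs mark [349. 119.] 0.59 [ 396. -466.]
side cam [ 352. -951.  751.]
feeder mark [314. 350.] 0.76 [ 614. -325.]
dish mark [223. 325.] 0.56 [636.   3.]
tray mark [138. 292.] 0.96 [632. 538.]
tray mark [171. 290.] 0.74 [585. 299.]
ring mark [267. 247.] 0.73 [ 402. -147.]
cap mark [199. 242.] 0.57 [412. 153.]
chew_a mark [320. 219.] 0.97 [ 329. -306.]
chew_a mark [233. 259.] 0.73 [445. -17.]
scoop mark [177. 214.] 0.7 [331. 288.]
scoop mark [151. 234.] 0.38 [407. 458.]
jar mark [148. 233.] 0.74 [405. 485.]
tongs mark [381. 254.] 0.97 [ 389. -463.]
```

View pics/scene0.png

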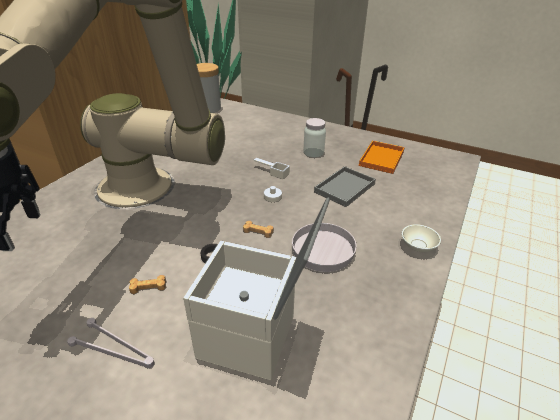

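View pics/side0.png

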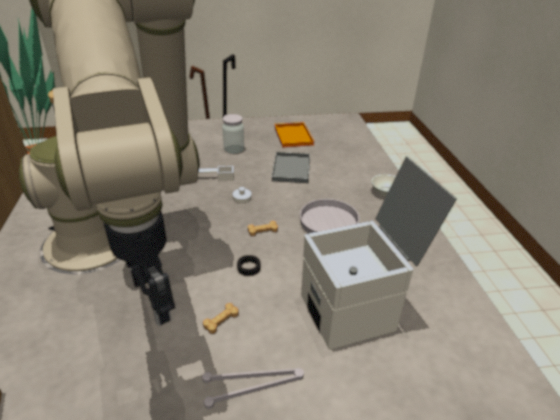

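The scene shows the feeder at (300,245) with its lid on the right. The grey tray is at (187,345) and the orange look-alike at (157,382). The ring is at (255,210), the cap at (194,272), the chews at (285,148) and (229,257), and the scoop at (168,272). The side view agrees. Next I need the yaws and better positions.

```bash
cat >> h.py <<'E'
def tri(c1,p1,c2,p2):
    A=[]
    for c,p in((c1,p1),(c2,p2)):
        P=np.array(c['intrinsics'])@np.c_[np.array(c['R']),np.array(c['t'])]
        A+= [p[1]*P[2]-P[0], p[0]*P[2]-P[1]]
    A=np.array(A); return np.linalg.lstsq(A[:,:3],-A[:,3],rcond=None)[0]
def ground(c,reg,z):
    pts=np.argwhere(reg); return np.array([ray(c,p,z)[:2] for p in pts])
def rect(P):
    (cx,cy),(w,h),a=cv2.minAreaRect(P.astype(np.float32)); 
    if w<h: w,h,a=h,w,a+90
    return np.round([cx,cy,w,h]).tolist(), round(np.deg2rad((a+90)%180-90),3)
def yaw_now():
    w,x,y,z=sense()['ee_rot']; R=Ro.from_quat([x,y,z,w]).as_matrix(); return R,np.arctan2(R[1,0],R[0,0])
def go(*T):
    """targets (x,y,z,yaw) world -> rows; tool kept pointing down"""
    R,yw=yaw_now(); p=np.array(sense()['eef_pos'])
    for x,y,z,ya in T:
        D=Ro.from_euler('z',ya).as_matrix()@np.diag([1,-1,-1.])
        rv=Ro.from_matrix(R.T@D).as_rotvec()/(np.pi/2)
        print((x,y,z,round(ya,3)),'->',np.round(R.T@(np.array([x,y,z])-p)/400,3),np.round(rv,3))
E
python3 - <<'E'
from h import *
a=capture('scene');b=capture('side')
for n,c in(('scene',a),('side',b)):
    for l,z in dict(dish=28,tray=20,ring=20,cap=18,chew_a=12,scoop=28).items():
        for m in regions_of(l,c)[:3]:
            if m['confidence']>.4: print(n,l,round(m['confidence'],2),rect(ground(c,m['region'],z)))
print('hub',ray(a,(294.5,244),132),ray(b,(268.5,353.5),132))
for p in [(246,223),(254,294),(292,190),(318,276)]: print('sc rim',ray(a,p,180)[:2].round())
for p in [(234,304),(226,369),(262,407),(272,309)]: print('si rim',ray(b,p,180)[:2].round())
go((400,-149,220,0.46))
E
```

```text
scene dish 0.52 ([525.0, -124.0, 610.0, 249.0], np.float64(-1.358))
scene dish 0.43 ([398.0, -490.0, 193.0, 69.0], np.float64(-0.091))
scene tray 0.79 ([639.0, 535.0, 203.0, 121.0], np.float64(-1.527))
scene tray 0.71 ([592.0, 301.0, 201.0, 131.0], np.float64(1.376))
scene ring 0.55 ([391.0, -161.0, 68.0, 34.0], np.float64(-1.413))
scene cap 0.79 ([416.0, 151.0, 81.0, 55.0], np.float64(-1.073))
scene chew_a 0.84 ([332.0, -309.0, 79.0, 46.0], np.float64(0.724))
scene chew_a 0.75 ([456.0, -13.0, 85.0, 52.0], np.float64(0.187))
scene scoop 0.79 ([351.0, 284.0, 157.0, 78.0], np.float64(-0.53))
side dish 0.92 ([636.0, 13.0, 173.0, 142.0], np.float64(0.189))
side dish 0.58 ([762.0, -65.0, 851.0, 302.0], np.float64(0.899))
side tray 0.62 ([634.0, 536.0, 215.0, 129.0], np.float64(-1.52))
side ring 0.88 ([404.0, -163.0, 74.0, 58.0], np.float64(1.462))
side ring 0.44 ([768.0, -55.0, 858.0, 303.0], np.float64(0.897))
side cap 0.72 ([410.0, 145.0, 81.0, 54.0], np.float64(1.48))
side chew_a 0.82 ([331.0, -311.0, 84.0, 41.0], np.float64(0.665))
side chew_a 0.81 ([455.0, -15.0, 84.0, 54.0], np.float64(0.16))
side scoop 0.79 ([341.0, 266.0, 99.0, 88.0], np.float64(-0.058))
side scoop 0.63 ([410.0, 556.0, 329.0, 79.0], np.float64(1.531))
hub [ 608.28633045 -321.85675768  132.        ] [ 608.62969112 -320.0098381   132.        ]
sc rim [ 529. -269.]
sc rim [ 664. -223.]
sc rim [ 546. -397.]
sc rim [ 706. -376.]
si rim [ 516. -256.]
si rim [ 658. -246.]
si rim [ 696. -364.]
si rim [ 504. -368.]
(400, -149, 220, 0.46) -> [ 0.727 -0.531  0.076] [-0.     0.     0.003]
```

Request:
{"method": "jog_arm", "body": {"series": "0.727 -0.531 0.076 0 0 0 1;0.727 -0.531 0.076 0 0 0 1;0.727 -0.531 0.076 0 0 0 1;0.727 -0.531 0.076 0 0 0 1;0.727 -0.531 0.076 0 0 0 1;0.727 -0.531 0.076 0 0 0 1;0.727 -0.531 0.076 0 0 0 1;0.727 -0.531 0.076 0 0 0 1;0.727 -0.531 0.076 0 0 0 1", "grip_force": 30}}

```text
time_s: 2.82
eef_pos: [399.8, -150.1, 220.0]
ee_rot: [0.0, 0.973, 0.229, 0.0]
force: [-0.5, 0.0, -0.9]
grip_width: 1.002
grip_force: 0.0
```

Run:
```python
from h import *
c=capture('wrist'); save(c,'w1'); print('cam',np.round(-np.array(c['R']).T@np.array(c['t'])),np.round(c['R'],2).tolist())
for m in mark_of('ring',c)[:2]: print(m['point'],m['confidence'],ray(c,m['point'],0))
for m in regions_of('ring',c)[:2]: print(m['confidence'],rect(ground(c,m['region'],10)))
print(sense()['eef_pos'])
```

```text
cam [ 460. -121.  342.] [[0.45, -0.89, -0.0], [-0.86, -0.43, 0.26], [-0.23, -0.12, -0.97]]
[172.9, 284.7] 0.68 [ 405.46069653 -153.78586872    0.        ]
0.88 ([406.0, -153.0, 61.0, 60.0], np.float64(0.463))
[ 399.82480007 -149.84351251  219.95599233]
```

View pics/w1.png

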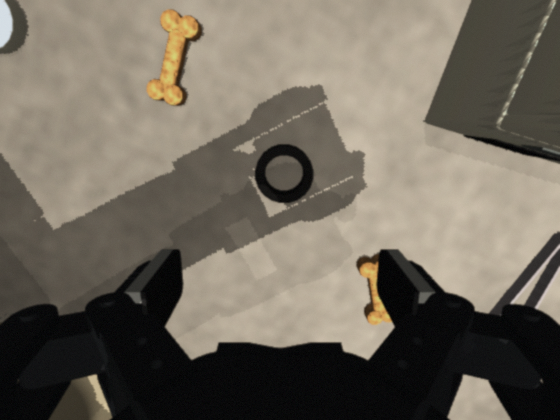

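Ring at (405.5,-153.5), at pixel (173,285).

Run:
```python
from h import *
go((405.5,-153.5,80,1.5),(405.5,-153.5,45,1.5),(405.5,-153.5,21,1.5),(405.5,-153.5,220,1.5))
```

```text
(405.5, -153.5, 80, 1.5) -> [0.009 0.014 0.35 ] [ 0.    0.   -0.66]
(405.5, -153.5, 45, 1.5) -> [0.009 0.014 0.437] [ 0.    0.   -0.66]
(405.5, -153.5, 21, 1.5) -> [0.009 0.014 0.497] [ 0.    0.   -0.66]
(405.5, -153.5, 220, 1.5) -> [ 0.009  0.015 -0.   ] [ 0.    0.   -0.66]
```

Request:
{"method": "jog_arm", "body": {"series": "0.009 0.014 0.35 0 0 -0.66 1;0.009 0.014 0.35 0 0 -0.66 1;0.009 0.014 0.35 0 0 -0.66 1;0.009 0.014 0.35 0 0 -0.66 1;0.009 0.014 0.35 0 0 -0.66 1;0.009 0.014 0.35 0 0 -0.66 1;0.009 0.014 0.35 0 0 -0.66 1;0.009 0.014 0.437 0 0 -0.66 1;0.009 0.014 0.497 0 0 -0.66 1;0.009 0.014 0.497 0 0 -0.66 1;0.009 0.014 0.497 0 0 -0.66 0;0.009 0.014 0.497 0 0 -0.66 -0.5;0.009 0.014 0.497 0 0 -0.66 -1;0.009 0.014 0.497 0 0 -0.66 -1;0.009 0.014 0.497 0 0 -0.66 -1;0.009 0.014 0.35 0 0 -0.66 -1;0.009 0.014 0.2 0 0 -0.66 -1;0.009 0.014 0.06 0 0 -0.66 -1;0.009 0.014 -0.08 0 0 -0.66 -1;0.009 0.014 -0.1 0 0 -0.66 -1", "grip_force": 30}}

```text
time_s: 5.48
eef_pos: [406.6, -153.0, 264.0]
ee_rot: [0.004, 0.731, 0.682, 0.001]
force: [0.5, -0.1, -1.5]
grip_width: 0.677
grip_force: 33.6
```

Run:
```python
from h import *
go((520,-230,260,1.5),(608.5,-321,260,1.5))
```

```text
(520, -230, 260, 1.5) -> [-0.172  0.296  0.013] [0.004 0.003 0.001]
(608.5, -321, 260, 1.5) -> [-0.384  0.533  0.015] [0.004 0.003 0.001]
```

Run:
```python
from h import *
go((500,-230,310,1.5),(590,-345,310,1.5))
```

```text
(500, -230, 310, 1.5) -> [-0.176  0.247 -0.113] [0.004 0.003 0.001]
(590, -345, 310, 1.5) -> [-0.448  0.492 -0.11 ] [0.004 0.003 0.001]
```

Request:
{"method": "jog_arm", "body": {"series": "-0.18 0.25 -0.11 0 0 0 -1;-0.18 0.25 -0.11 0 0 0 -1;-0.45 0.49 -0.11 0 0 0 -1;-0.45 0.49 -0.11 0 0 0 -1;-0.45 0.49 -0.11 0 0 0 -1;-0.45 0.49 -0.11 0 0 0 -1;-0.45 0.49 -0.11 0 0 0 -1;-0.45 0.49 -0.11 0 0 0 -1"}}

```text
time_s: 6.48
eef_pos: [588.6, -344.8, 304.5]
ee_rot: [0.0, 0.731, 0.682, 0.0]
force: [-0.3, 0.4, -0.8]
grip_width: 0.676
grip_force: 33.6
```

Run:
```python
from h import *
c=capture('wrist'); save(c,'w2')
for m in mark_of('feeder',c)[:2]: print(m['point'],m['confidence'],ray(c,m['point'],0))
for m in regions_of('ring',c)[:2]: print(m['confidence'],m['point'],rect(ground(c,m['region'],sense()['eef_pos'][2]-11)))
print(sense()['eef_pos'],sense()['grip_width'],proj(c,(608.5,-321,132)))
```

```text
[139.7, 292.9] 0.86 [ 608.93791049 -315.22468998    0.        ]
0.71 [290.8, 278.2] ([589.0, -346.0, 66.0, 61.0], np.float64(-1.343))
0.56 [148.2, 75.9] ([510.0, -288.0, 28.0, 12.0], np.float64(0.652))
[ 588.71302285 -345.13960193  304.45323025] 0.6767929847519225 (np.float64(158.28846043432142), np.float64(298.70474548387864))
```

View pics/w2.png

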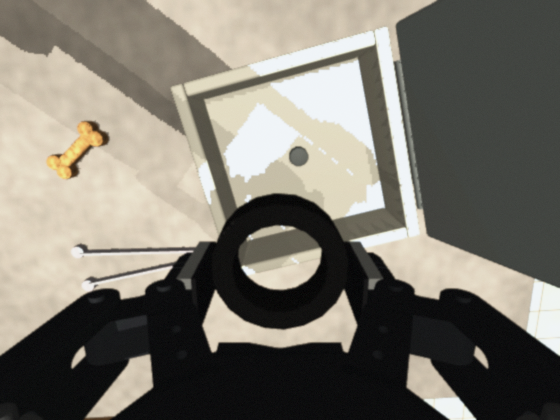

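Run:
```python
from h import *
c=capture('wrist')
h=ray(c,(156,298),132); print(h)
P=[ray(c,p,180)[:2] for p in [(88,175),(29,386),(236,417)]]; print(np.round(P))
d=P[1]-P[0]; e=P[2]-P[1]; print(np.arctan2(d[1],d[0]),np.arctan2(e[1],e[0])+np.pi/2,np.linalg.norm(d),np.linalg.norm(e),(P[0]+P[2])/2)
ya=np.arctan2(d[1],d[0])+np.pi/2; ya=round(ya,2)
x,y=608.3,-320
go((x,y,260,ya),(x,y,200,ya),(x,y,155,ya),(x,y,142,ya))
```

```text
[ 608.10084935 -319.2139965   132.        ]
[[ 520. -258.]
 [ 671. -230.]
 [ 698. -384.]]
0.1847081603516084 0.17639996554563075 153.27797116069354 156.84448340026125 [ 609.3302957  -320.94963475]
(608.3, -320, 260, np.float64(1.76)) -> [0.066 0.044 0.111] [ 0.     0.    -0.164]
(608.3, -320, 200, np.float64(1.76)) -> [0.067 0.044 0.261] [ 0.     0.    -0.164]
(608.3, -320, 155, np.float64(1.76)) -> [0.067 0.044 0.373] [ 0.     0.    -0.164]
(608.3, -320, 142, np.float64(1.76)) -> [0.067 0.044 0.406] [ 0.     0.    -0.164]
```

Request:
{"method": "jog_arm", "body": {"series": "0.067 0.044 0.11 0 0 -0.164 -1;0.067 0.044 0.11 0 0 -0.164 -1;0.067 0.044 0.18 0 0 -0.164 -1;0.067 0.044 0.26 0 0 -0.164 -1;0.067 0.044 0.32 0 0 -0.164 -1;0.067 0.044 0.37 0 0 -0.164 -1;0.067 0.044 0.39 0 0 -0.164 -1;0.067 0.044 0.405 0 0 -0.164 -1;0.067 0.044 0.405 0 0 -0.164 -1;0.067 0.044 0.405 0 0 -0.164 -1"}}

```text
time_s: 7.92
eef_pos: [608.5, -320.2, 142.6]
ee_rot: [0.001, 0.637, 0.77, 0.0]
force: [0.8, -0.2, 1.3]
grip_width: 0.674
grip_force: 33.8
```

Run:
```python
from h import *
s=sense(); print(s['eef_pos'],s['force'],yaw_now()[1])
go((608.3,-320,142,1.76))
```

```text
[ 608.49390461 -320.21927784  142.5970048 ] [ 0.77973464 -0.17405386  1.31449769] 1.759178951734246
(608.3, -320, 142, 1.76) -> [ 0.001 -0.     0.001] [ 0.001  0.001 -0.001]
```

Request:
{"method": "jog_arm", "body": {"series": "0 0 0.001 0 0 0 0.7;0 0 0.001 0 0 0 0.7;0 0 0.001 0 0 0 0.7;0 0 -0.06 0 0 0 0.7;0 0 -0.15 0 0 0 0.7;0 0 -0.27 0 0 0 0.7;0 0 -0.4 0 0 0 1;0.08 0 -0.42 0 0 0 1;0.08 0 -0.42 0 0 0 1"}}

```text
time_s: 9.05
eef_pos: [602.5, -287.2, 311.5]
ee_rot: [0.001, 0.637, 0.771, 0.0]
force: [0.2, -0.5, -0.3]
grip_width: 0.998
grip_force: 0.0
```

Run:
```python
from h import *
c=capture('wrist'); save(c,'w3')
for m in mark_of('ring',c)[:2]: print(m['point'],m['confidence'],ray(c,m['point'],120))
for m in regions_of('ring',c)[:2]: print(m['confidence'],rect(ground(c,m['region'],135)))
go((410,-50,300,1.0),(410,120,230,1.0))
```

```text
[212.2, 277.3] 0.75 [ 607.51569532 -319.21876842  120.        ]
0.7 ([608.0, -319.0, 63.0, 60.0], np.float64(-0.915))
(410, -50, 300, 1.0) -> [ 0.677 -0.36   0.024] [-0.001 -0.     0.483]
(410, 120, 230, 1.0) -> [ 1.094 -0.281  0.199] [-0.001 -0.     0.483]
```

View pics/w3.png

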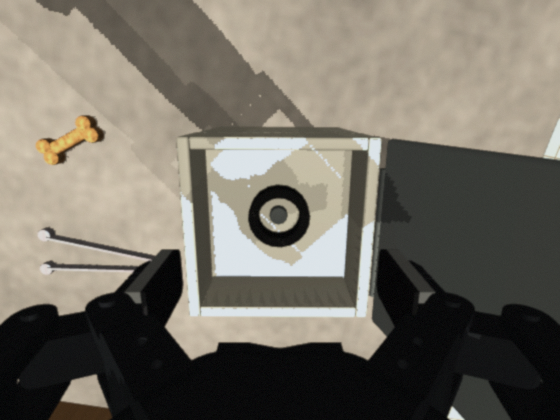

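The ring lies around the hub at (212,277), centred. The cap is next.

Request:
{"method": "jog_arm", "body": {"series": "0.68 -0.36 0.02 0 0 0 1;0.68 -0.36 0.02 0 0 0 1;0.68 -0.36 0.02 0 0 0 1;0.68 -0.36 0.02 0 0 0 1;0.68 -0.36 0.02 0 0 0.48 1;0.99 -0.3 0.15 0 0 0.48 1;0.99 -0.3 0.15 0 0 0.48 1;0.99 -0.3 0.15 0 0 0.48 1;0.99 -0.3 0.15 0 0 0.48 1;0.99 -0.3 0.15 0 0 0.48 1;0.99 -0.3 0.15 0 0 0.48 1;0.99 -0.3 0.15 0 0 0.48 1"}}

```text
time_s: 10.7
eef_pos: [410.4, 77.5, 249.9]
ee_rot: [0.0, 0.876, 0.482, -0.0]
force: [-0.3, 0.6, 0.2]
grip_width: 1.0
grip_force: 0.0
```

Run:
```python
from h import *
c=capture('wrist'); save(c,'w4'); print(sense()['eef_pos'])
for m in mark_of('cap',c)[:2]: print(m['point'],m['confidence'],ray(c,m['point'],0))
for m in regions_of('cap',c)[:2]: print(m['confidence'],rect(ground(c,m['region'],16)))
for m in mark_of('scoop',c)[:2]: print(m['point'],m['confidence'],ray(c,m['point'],0))
for m in regions_of('scoop',c)[:2]: print(m['confidence'],rect(ground(c,m['region'],28)))
```

```text
[410.37266706  77.52857449 249.9362962 ]
[109.7, 239.0] 0.59 [409.86326955 158.81095251   0.        ]
0.97 ([413.0, 156.0, 55.0, 54.0], np.float64(-0.566))
[43.0, 112.2] 0.64 [335.62569572 285.83044014   0.        ]
0.6 ([335.0, 282.0, 129.0, 53.0], np.float64(-0.051))
```

View pics/w4.png

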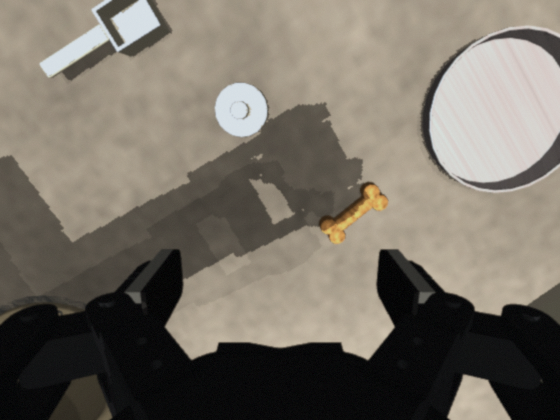

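The cap knob is at (110,239), and the scoop with its cup towards +x is at (45,105). Compute the cap grasp.

Run:
```python
from h import *
c=capture('wrist'); k=ray(c,(110,239),36); print(k, ray(c,(109.5,241.5),18))
x,y=k[:2].round(1); x,y=411,156.5
go((x,y,90,1),(x,y,39,1),(x,y,250,1))
```

```text
[413.12390647 156.39191694  36.        ] [413.84645302 156.63370842  18.        ]
(411, 156.5, 90, 1) -> [ 0.167 -0.104  0.4  ] [ 0.    -0.     0.003]
(411, 156.5, 39, 1) -> [ 0.167 -0.104  0.527] [ 0.    -0.     0.003]
(411, 156.5, 250, 1) -> [ 0.167 -0.104 -0.   ] [ 0.    -0.     0.003]
```

Request:
{"method": "jog_arm", "body": {"series": "0.169 -0.1 0.2 0 0 0 1;0.169 -0.1 0.3 0 0 0 1;0.169 -0.1 0.4 0 0 0 1;0.169 -0.1 0.4 0 0 0 0.2;0.169 -0.1 0.48 0 0 0 0.2;0.169 -0.1 0.527 0 0 0 0.2;0.169 -0.1 0.527 0 0 0 0.2;0.169 -0.1 0.527 0 0 0 -1;0.169 -0.1 0.527 0 0 0 -1;0.169 -0.1 0.527 0 0 0 -1;0.169 -0.1 0.527 0 0 0 -1;0.169 -0.1 0.527 0 0 0 -1;0.169 -0.1 0.4 0 0 0 -1;0.169 -0.1 0.25 0 0 0 -1;0.169 -0.1 0.1 0 0 0 -1;0.169 -0.1 -0.05 0 0 0 -1;0.169 -0.1 -0.1 0 0 0 -1;0.169 -0.1 -0.1 0 0 0 -1"}}

```text
time_s: 13.25
eef_pos: [412.9, 156.4, 291.4]
ee_rot: [0.001, 0.876, 0.482, 0.002]
force: [-0.1, -0.6, -2.1]
grip_width: 0.193
grip_force: 29.8
```

Run:
```python
from h import *
go((450,-50,300,1.76),(602,-290,330,1.76))
```

```text
(450, -50, 300, 1.76) -> [-0.386  0.355 -0.021] [ 0.002 -0.001 -0.48 ]
(602, -290, 330, 1.76) -> [-0.689  0.997 -0.095] [ 0.002 -0.001 -0.48 ]
```

Request:
{"method": "jog_arm", "body": {"series": "-0.386 0.355 -0.03 0 0 -0.48 -1;-0.386 0.355 -0.03 0 0 -0.48 -1;-0.386 0.355 -0.03 0 0 -0.48 -1;-0.386 0.355 -0.05 0 0 -0.48 -1;-0.5 0.6 -0.095 0 0 -0.48 -1;-0.6 0.8 -0.095 0 0 -0.48 -1;-0.69 0.995 -0.095 0 0 -0.48 -1;-0.69 0.995 -0.095 0 0 -0.48 -1;-0.69 0.995 -0.095 0 0 -0.48 -1;-0.69 0.995 -0.095 0 0 -0.48 -1;-0.69 0.995 -0.095 0 0 -0.48 -1"}}

```text
time_s: 14.62
eef_pos: [600.6, -289.3, 326.9]
ee_rot: [-0.001, 0.637, 0.771, 0.0]
force: [0.4, -0.2, 0.1]
grip_width: 0.192
grip_force: 29.8
```

Run:
```python
from h import *
c=capture('wrist'); save(c,'w5')
for m in regions_of('cap',c)[:2]: print('cap',m['confidence'],rect(ground(c,m['region'],sense()['eef_pos'][2]-22)))
for m in mark_of('ring',c)[:2]: print(m['point'],m['confidence'],ray(c,m['point'],120))
print(sense()['eef_pos'],sense()['grip_width'])
x,y=607.8,-319.3
go((x,y,260,1.76),(x,y,200,1.76),(x,y,180,1.76))
```

```text
cap 0.66 ([599.0, -285.0, 54.0, 50.0], np.float64(1.107))
[ 600.59456477 -288.95224059  328.41396379] 0.19148535820241638
(607.8, -319.3, 260, 1.76) -> [-0.078  0.003  0.171] [0. 0. 0.]
(607.8, -319.3, 200, 1.76) -> [-0.078  0.003  0.321] [0. 0. 0.]
(607.8, -319.3, 180, 1.76) -> [-0.078  0.003  0.371] [0. 0. 0.]
```

View pics/w5.png

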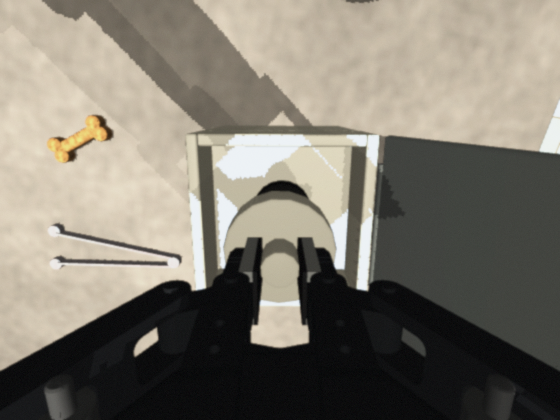

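Request:
{"method": "jog_arm", "body": {"series": "-0.078 0.003 0.1 0 0 0 -1;-0.078 0.003 0.2 0 0 0 -1;-0.078 0.003 0.28 0 0 0 -1;-0.078 0.003 0.33 0 0 0 -1;-0.078 0.003 0.355 0 0 0 -1;-0.078 0.003 0.37 0 0 0 -1;-0.078 0.003 0.37 0 0 0 -1;-0.078 0.003 0.37 0 0 0 -1"}}

```text
time_s: 15.78
eef_pos: [608.1, -320.4, 180.7]
ee_rot: [0.001, 0.637, 0.77, 0.0]
force: [-0.2, -0.1, 2.0]
grip_width: 0.192
grip_force: 30.1
```

Run:
```python
from h import *
s=sense(); print(s['eef_pos'],s['force'],yaw_now()[1])
go((607.8,-319.3,179.5,1.76))
```

```text
[ 608.05655615 -320.44150784  180.72691038] [-0.24810445 -0.14706541  2.03259625] 1.7592349992726635
(607.8, -319.3, 179.5, 1.76) -> [ 0.003 -0.     0.003] [ 0.001  0.001 -0.   ]
```

Request:
{"method": "jog_arm", "body": {"series": "0.003 0 0.003 0 0 0 -1;0.003 0 0.003 0 0 0 -0.3;0.003 0 0.003 0 0 0 0;0.003 0 0.003 0 0 0 0;0.003 0 -0.05 0 0 0 0;0.003 0 -0.15 0 0 0 0;0.003 0 -0.3 0 0 0 1;0.08 0 -0.38 0 0 0 1;0.08 0 -0.38 0 0 0 1;0.08 0 -0.38 0 0 0 1"}}

```text
time_s: 17.02
eef_pos: [601.7, -289.2, 330.5]
ee_rot: [-0.001, 0.637, 0.77, -0.0]
force: [0.2, 0.5, -1.0]
grip_width: 1.001
grip_force: 0.0
```

Run:
```python
from h import *
c=capture('wrist'); save(c,'w6')
for m in regions_of('cap',c)[:2]: print('cap',m['confidence'],rect(ground(c,m['region'],156)))
for m in mark_of('cap',c)[:2]: print(m['point'],m['confidence'],ray(c,m['point'],140))
for m in mark_of('ring',c)[:2]: print('ring',m['point'],m['confidence'],ray(c,m['point'],120))
go((400,-290,280,1.76),(340,-340,230,1.0))
```

```text
cap 0.8 ([609.0, -319.0, 57.0, 55.0], np.float64(-1.382))
[212.0, 274.7] 0.58 [ 603.28150695 -320.69786756  140.        ]
(400, -290, 280, 1.76) -> [ 0.093 -0.495  0.127] [-0.001 -0.001 -0.001]
(340, -340, 230, 1.0) -> [-0.002 -0.666  0.252] [-0.001 -0.001  0.483]
```

View pics/w6.png

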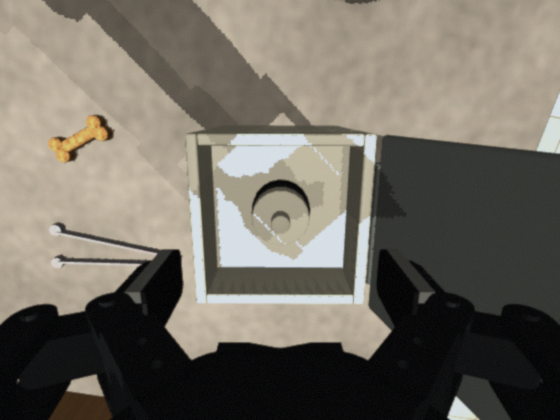

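Cap sits centred on the ring at about (215,281). On to the first chew.

Request:
{"method": "jog_arm", "body": {"series": "0.093 -0.495 0.1 0 0 0 1;0.093 -0.495 0.1 0 0 0 1;0.093 -0.495 0.1 0 0 0 1;0 -0.67 0.25 0 0 0.68 1;0 -0.67 0.25 0 0 0.68 1;0 -0.67 0.25 0 0 0.68 1;0 -0.67 0.25 0 0 0.68 1;0 -0.67 0.25 0 0 0.68 1;0 -0.67 0.25 0 0 0.68 1;0 -0.67 0.25 0 0 0.68 1;0 -0.67 0.25 0 0 0.68 1;0 -0.67 0.25 0 0 0.68 1"}}

```text
time_s: 18.73
eef_pos: [338.5, -339.1, 231.8]
ee_rot: [-0.0, 0.941, 0.339, -0.0]
force: [0.0, -0.1, -0.1]
grip_width: 0.997
grip_force: 0.0
```

Run:
```python
from h import *
c=capture('wrist'); save(c,'w7'); print(sense()['eef_pos'],yaw_now()[1])
for m in mark_of('chew_a',c)[:2]: print(m['point'],m['confidence'],ray(c,m['point'],0))
for m in regions_of('chew_a',c)[:2]:
    r,a=rect(ground(c,m['region'],9)); print(m['confidence'],m['point'],r,a)
m=max(regions_of('chew_a',c),key=lambda m:m['confidence']); r,a=rect(ground(c,m['region'],9)); x,y=r[:2]
go((x,y,90,a),(x,y,21,a),(x,y,230,a))
```

```text
[ 338.55894621 -339.1345321   231.83492256] 0.6920441854074258
[159.9, 249.7] 0.72 [ 330.01943387 -304.42666434    0.        ]
0.95 [162.0, 250.9] [332.0, -308.0, 82.0, 36.0] 0.685
(332.0, -308.0, 90, np.float64(0.685)) -> [ 0.037 -0.07   0.355] [-0.    -0.     0.004]
(332.0, -308.0, 21, np.float64(0.685)) -> [ 0.037 -0.07   0.527] [-0.    -0.     0.004]
(332.0, -308.0, 230, np.float64(0.685)) -> [ 0.037 -0.07   0.005] [-0.    -0.     0.004]
```

Request:
{"method": "jog_arm", "body": {"series": "0.037 -0.07 0.15 0 0 0 1;0.037 -0.07 0.3 0 0 0 1;0.037 -0.07 0.355 0 0 0 1;0.037 -0.07 0.45 0 0 0 1;0.037 -0.07 0.527 0 0 0 1;0.037 -0.07 0.527 0 0 0 1;0.037 -0.07 0.527 0 0 0 -0.2;0.037 -0.07 0.527 0 0 0 -1;0.037 -0.07 0.527 0 0 0 -1;0.037 -0.07 0.527 0 0 0 -1;0.037 -0.07 0.527 0 0 0 -1;0.037 -0.07 0.527 0 0 0 -1;0.037 -0.07 0.45 0 0 0 -1;0.037 -0.07 0.3 0 0 0 -1;0.037 -0.07 0.15 0 0 0 -1;0.037 -0.07 0 0 0 0 -1;0.037 -0.07 0 0 0 0 -1"}}

```text
time_s: 21.05
eef_pos: [332.9, -309.3, 235.8]
ee_rot: [0.004, 0.941, 0.339, 0.001]
force: [1.0, -0.3, -1.2]
grip_width: 0.18
grip_force: 29.5
```

Run:
```python
from h import *
go((410,-60,240,.692),(520,-15,200,1.571))
```

```text
(410, -60, 240, 0.692) -> [ 0.546 -0.357 -0.014] [ 0.005  0.001 -0.001]
(520, -15, 200, 1.571) -> [ 0.829 -0.27   0.086] [ 0.005  0.003 -0.56 ]
```

Run:
```python
from h import *
go((520,-40,240,.692))
```

```text
(520, -40, 240, 0.692) -> [ 0.789 -0.221 -0.013] [ 0.005  0.001 -0.001]
```

Request:
{"method": "jog_arm", "body": {"series": "0.79 -0.22 -0.013 0 0 0 -1;0.79 -0.22 -0.013 0 0 0 -1;0.79 -0.22 -0.013 0 0 0 -1;0.79 -0.22 -0.013 0 0 0 -1;0.79 -0.22 -0.013 0 0 0 -1;0.79 -0.22 -0.013 0 0 0 -1;0.79 -0.22 -0.013 0 0 0 -1;0.79 -0.22 -0.013 0 0 0 -1"}}

```text
time_s: 22.05
eef_pos: [518.9, -40.1, 236.7]
ee_rot: [-0.0, 0.941, 0.338, -0.0]
force: [-0.2, -0.2, -1.0]
grip_width: 0.177
grip_force: 29.5
```

Run:
```python
from h import *
c=capture('wrist'); save(c,'w8'); print(sense()['eef_pos'],yaw_now()[1])
for m in mark_of('dish',c)[:2]: print(m['point'],m['confidence'],ray(c,m['point'],0))
for m in regions_of('dish',c)[:2]: print(m['confidence'],m['point'],rect(ground(c,m['region'],28)))
for m in mark_of('chew_b',c)[:3]: print(m['point'],m['confidence'],ray(c,m['point'],0))
```

```text
[518.97674534 -40.21170361 236.897668  ] 0.6891052027199276
[53.0, 325.5] 0.84 [644.43158709   2.37385539   0.        ]
0.9 [58.6, 326.4] ([628.0, -10.0, 164.0, 121.0], np.float64(-0.882))
[197.7, 223.6] 0.9 [456.48229552  -9.22832607   0.        ]
[253.4, 277.7] 0.72 [ 442.51935183 -100.60467591    0.        ]
```

View pics/w8.png

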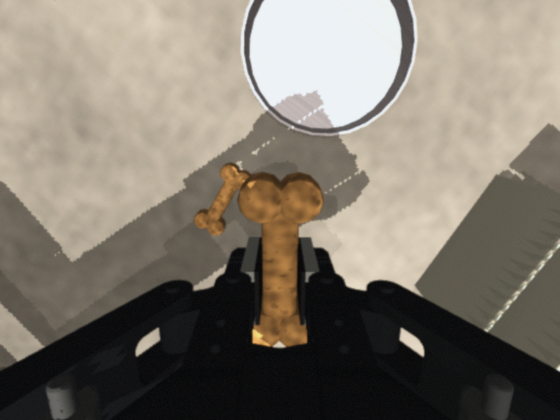

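The dish rim is at left (45,242), bottom (134,328) and right (40,414). I'll fit it.

Run:
```python
from h import *
from scipy.optimize import least_squares
c=capture('wrist')
m=max(regions_of('dish',c),key=lambda m:m['confidence'])
cn=max(cv2.findContours(m['region'].astype(np.uint8),0,1)[0],key=len)[:,0,::-1]
cn=cn[(cn[:,0]>4)]; P=np.array([ray(c,p,28)[:2] for p in cn])
f=least_squares(lambda v:np.hypot(*(P-v[:2]).T)-v[2],[636,5,83],loss='soft_l1'); print(f.x,np.abs(f.fun).mean())
for m in regions_of('chew_b',c)[:2]: print(m['confidence'],rect(ground(c,m['region'],9)))
```

```text
[644.90387019   4.25329787  81.24712616] 0.38484908910986715
0.82 ([457.0, -8.0, 86.0, 36.0], np.float64(0.185))
0.57 ([436.0, -109.0, 222.0, 94.0], np.float64(0.689))
```

Run:
```python
from h import *
y=1.57
go((671,4,150,y),(671,4,60,y),(671,4,26,y),(671,4,150,y))
```

```text
(671, 4, 150, 1.57) -> [0.361 0.158 0.218] [ 0.   -0.   -0.56]
(671, 4, 60, 1.57) -> [0.361 0.158 0.443] [ 0.   -0.   -0.56]
(671, 4, 26, 1.57) -> [0.361 0.158 0.528] [ 0.   -0.   -0.56]
(671, 4, 150, 1.57) -> [0.361 0.158 0.218] [ 0.   -0.   -0.56]
```

Request:
{"method": "jog_arm", "body": {"series": "0.361 0.158 0.1 0 0 -0.56 -1;0.361 0.158 0.218 0 0 -0.56 -1;0.361 0.158 0.218 0 0 -0.56 -1;0.361 0.158 0.218 0 0 -0.56 -1;0.361 0.158 0.218 0 0 -0.56 -1;0.361 0.158 0.218 0 0 -0.56 -1;0.361 0.158 0.33 0 0 -0.56 -1;0.361 0.158 0.443 0 0 -0.56 -1;0.361 0.158 0.49 0 0 -0.56 -1;0.361 0.158 0.515 0 0 -0.56 -1;0.361 0.158 0.528 0 0 -0.56 -1;0.361 0.158 0.528 0 0 -0.56 -1;0.361 0.158 0.528 0 0 -0.56 -0.2;0.361 0.158 0.528 0 0 -0.56 -0.1;0.361 0.158 0.528 0 0 -0.56 -0.1;0.361 0.158 0.48 0 0 -0.56 -0.1;0.361 0.158 0.35 0 0 -0.56 -0.1;0.361 0.158 0.2 0 0 -0.56 1;0.361 0.158 0.1 0 0 -0.56 1"}}

```text
time_s: 24.78
eef_pos: [671.5, 4.4, 202.0]
ee_rot: [0.002, 0.707, 0.707, 0.001]
force: [-0.2, -0.2, -0.6]
grip_width: 0.854
grip_force: 0.0
```

Run:
```python
from h import *
x,y,a=456,-9,0.185
go((x,y,150,a),(x,y,60,a),(x,y,21,a),(x-50,y-25,230,a))
```

```text
(456, -9, 150, 0.185) -> [-0.033 -0.539  0.128] [ 0.003 -0.002  0.882]
(456, -9, 60, 0.185) -> [-0.033 -0.54   0.353] [ 0.003 -0.002  0.882]
(456, -9, 21, 0.185) -> [-0.033 -0.541  0.45 ] [ 0.003 -0.002  0.882]
(406, -34, 230, 0.185) -> [-0.096 -0.663 -0.073] [ 0.003 -0.002  0.882]
```

Request:
{"method": "jog_arm", "body": {"series": "-0.09 -0.63 -0.07 0 0 0.88 1;-0.09 -0.63 -0.07 0 0 0.88 1;-0.09 -0.63 -0.07 0 0 0.88 1;-0.09 -0.63 -0.07 0 0 0.88 1;-0.09 -0.63 -0.07 0 0 0.88 1;-0.09 -0.63 -0.07 0 0 0.88 1;-0.09 -0.63 -0.07 0 0 0.88 1;-0.09 -0.63 -0.07 0 0 0.88 1;-0.09 -0.63 -0.07 0 0 0.88 1;-0.09 -0.63 -0.07 0 0 0.88 1;-0.09 -0.63 -0.07 0 0 0.88 1"}}

```text
time_s: 26.15
eef_pos: [419.1, -31.6, 225.3]
ee_rot: [0.0, 0.996, 0.094, 0.0]
force: [-0.3, 0.7, -0.3]
grip_width: 1.002
grip_force: 0.0
```

Run:
```python
from h import *
c=capture('wrist'); print(sense()['eef_pos'],yaw_now()[1])
for m in regions_of('chew_b',c)[:3]: print(m['confidence'],m['point'],rect(ground(c,m['region'],9)))
m=min(regions_of('chew_b',c),key=lambda m:np.hypot(*(np.array(rect(ground(c,m['region'],9))[0][:2])-[456,-9])))
r,a=rect(ground(c,m['region'],9)); x,y=r[:2]
go((x,y,90,a),(x,y,21,a))
```

```text
[419.1088504  -31.54109394 225.24115366] 0.1889582840709221
0.58 [135.7, 264.8] ([457.0, -9.0, 83.0, 36.0], np.float64(0.157))
(457.0, -9.0, 90, np.float64(0.157)) -> [ 0.104 -0.038  0.338] [-0.   -0.    0.02]
(457.0, -9.0, 21, np.float64(0.157)) -> [ 0.104 -0.038  0.51 ] [-0.   -0.    0.02]
```

Request:
{"method": "jog_arm", "body": {"series": "0.104 -0.038 0.15 0 0 0.02 1;0.104 -0.038 0.28 0 0 0.02 1;0.104 -0.038 0.338 0 0 0.02 1;0.104 -0.038 0.44 0 0 0.02 1;0.104 -0.038 0.51 0 0 0.02 1;0.104 -0.038 0.51 0 0 0.02 1;0.104 -0.038 0.51 0 0 0.02 -0.2;0.104 -0.038 0.51 0 0 0.02 -1;0.104 -0.038 0.51 0 0 0.02 -1;0.104 -0.038 0.51 0 0 0.02 -1;0.104 -0.038 0.51 0 0 0.02 -1;0.104 -0.038 0.51 0 0 0.02 -1;0.104 -0.038 0.4 0 0 0.02 -1;0.104 -0.038 0.25 0 0 0.02 -1;0.104 -0.038 0.1 0 0 0.02 -1;0.104 -0.038 0.1 0 0 0.02 -1"}}

```text
time_s: 28.3
eef_pos: [458.8, -9.2, 189.0]
ee_rot: [0.001, 0.997, 0.078, 0.004]
force: [-0.3, -0.7, -2.4]
grip_width: 0.18
grip_force: 29.7
```

Run:
```python
from h import *
c=capture('wrist')
m=[m for m in regions_of('dish',c)][:1]
for k in m: print(k['confidence'],rect(ground(c,k['region'],28)))
for k in mark_of('chew_a',c): print(k['confidence'],k['point'],ray(c,k['point'],4))
y=1.57
go((616,4,150,y),(616,4,60,y),(616,4,26,y))
```

```text
0.94 ([588.0, -5.0, 147.0, 47.0], np.float64(-1.413))
0.97 [257.2, 281.4] [383.97186629 -23.75613636   4.        ]
(616, 4, 150, 1.57) -> [0.399 0.031 0.084] [-0.001  0.001 -0.9  ]
(616, 4, 60, 1.57) -> [0.399 0.031 0.309] [-0.001  0.001 -0.9  ]
(616, 4, 26, 1.57) -> [0.399 0.031 0.394] [-0.001  0.001 -0.9  ]
```

Request:
{"method": "jog_arm", "body": {"series": "0.399 0.031 0.03 0 0 -0.9 -1;0.399 0.031 0.084 0 0 -0.9 -1;0.399 0.031 0.084 0 0 -0.9 -1;0.399 0.031 0.084 0 0 -0.9 -1;0.399 0.031 0.084 0 0 -0.9 -1;0.399 0.031 0.084 0 0 -0.9 -1;0.399 0.031 0.084 0 0 -0.9 -1;0.399 0.031 0.084 0 0 -0.9 -1;0.399 0.031 0.084 0 0 -0.9 -1;0.399 0.031 0.2 0 0 -0.9 -1;0.399 0.031 0.309 0 0 -0.9 -1;0.399 0.031 0.36 0 0 -0.9 -1;0.399 0.031 0.38 0 0 -0.9 -1;0.399 0.031 0.394 0 0 -0.9 -1;0.399 0.031 0.394 0 0 -0.9 -1;0.399 0.031 0.394 0 0 -0.9 -0.3;0.399 0.031 0.394 0 0 -0.9 -0.3;0.399 0.031 0.394 0 0 -0.9 -0.3;0.399 0.031 0.35 0 0 -0.9 -0.3;0.399 0.031 0.25 0 0 -0.9 -0.3"}}

```text
time_s: 30.95
eef_pos: [616.1, 3.9, 85.5]
ee_rot: [-0.001, 0.707, 0.707, -0.001]
force: [1.3, -0.3, 1.2]
grip_width: 0.346
grip_force: 0.0
```

Request:
{"method": "jog_arm", "body": {"series": "0 0 -0.15 0 0 0 -0.3;0 0 -0.3 0 0 0 1;0 0 -0.48 0 0 0 1;-0.15 0 -0.48 0 0 0 1;-0.15 0 -0.48 0 0 0 1;-0.15 0 -0.48 0 0 0 1"}}

```text
time_s: 31.7
eef_pos: [616.4, -55.9, 277.5]
ee_rot: [-0.0, 0.707, 0.707, 0.0]
force: [-0.2, 0.1, -1.2]
grip_width: 1.002
grip_force: 0.0
```

Run:
```python
from h import *
c=capture('wrist'); save(c,'w9')
for k in regions_of('chew_a',c): print(k['confidence'],rect(ground(c,k['region'],13)))
for k in regions_of('dish',c)[:1]:print(k['confidence'],rect(ground(c,k['region'],28)))
print(sense()['eef_pos'])
go((340,210,250,1.0))
```

```text
0.9 ([672.0, 5.0, 82.0, 36.0], np.float64(1.564))
0.57 ([618.0, 3.0, 80.0, 34.0], np.float64(1.563))
0.92 ([645.0, 5.0, 163.0, 162.0], np.float64(-0.001))
[616.57632383 -55.12792504 277.02815695]
(340, 210, 250, 1.0) -> [ 0.663 -0.691  0.068] [-0.    -0.     0.364]
```

View pics/w9.png

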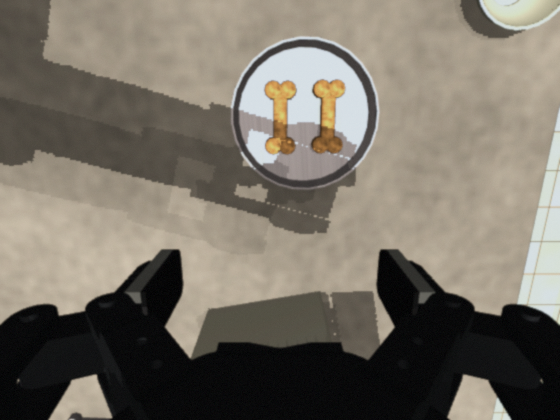

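Both chews lie flat in the dish, at (118,280) and (116,328). Now I'll view the scoop and tray.

Run:
```python
from h import *
go((500,180,270,1.57),(340,225,270,1.57))
```

```text
(500, 180, 270, 1.57) -> [ 0.588 -0.291  0.018] [-0.    -0.     0.001]
(340, 225, 270, 1.57) -> [ 0.701 -0.691  0.018] [-0.    -0.     0.001]
```

Request:
{"method": "jog_arm", "body": {"series": "0.68 -0.1 0 0 0 0 1;0.68 -0.1 0 0 0 0 1;0.68 -0.1 0 0 0 0 1;0.68 -0.1 0 0 0 0 1;0.68 -0.1 0 0 0 0 1;0.68 -0.1 0 0 0 0 1;0.68 -0.1 0 0 0 0 1"}}

```text
time_s: 32.72
eef_pos: [576.7, 215.5, 277.0]
ee_rot: [0.0, 0.707, 0.707, -0.0]
force: [-0.2, -0.6, -0.1]
grip_width: 0.998
grip_force: 0.0
```

Run:
```python
from h import *
c=capture('wrist'); save(c,'w10')
for k in regions_of('tray',c)[:2]:print(k['confidence'],k['point'],rect(ground(c,k['region'],20)))
for k in mark_of('tray',c)[:2]:print(k['confidence'],k['point'],ray(c,k['point'],0))
print(sense()['eef_pos'])
go((340,225,270,1.57))
```

```text
0.8 [80.2, 292.0] ([590.0, 311.0, 169.0, 120.0], np.float64(1.349))
0.72 [86.7, 290.8] [590.61863314 309.37900092   0.        ]
[576.99462458 214.93418262 277.08309945]
(340, 225, 270, 1.57) -> [ 0.024 -0.593  0.018] [-0.  0. -0.]
```

View pics/w10.png

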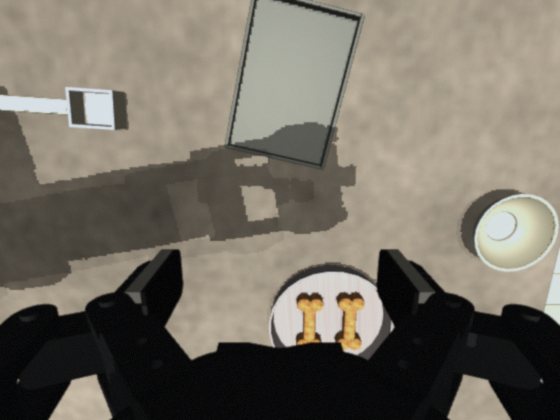

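The tray, at (80,292), has its centre at (590,310) and its long axis at 1.349 rad. The scoop cup is at (108,90) with the handle towards -x.

Request:
{"method": "jog_arm", "body": {"series": "0.024 -0.593 0.018 0 0 0 1;0.024 -0.593 0.018 0 0 0 1;0.024 -0.593 0.018 0 0 0 1;0.024 -0.593 0.018 0 0 0 1;0.024 -0.593 0.018 0 0 0 1;0.024 -0.593 0.018 0 0 0 1"}}

```text
time_s: 33.62
eef_pos: [340.2, 225.2, 270.3]
ee_rot: [0.0, 0.707, 0.707, 0.0]
force: [1.0, -0.9, 0.1]
grip_width: 0.999
grip_force: 0.0
```

Run:
```python
from h import *
c=capture('wrist'); save(c,'w11')
for k in regions_of('scoop',c)[:2]:
    P=ground(c,k['region'],28); print(k['confidence'],k['point'],rect(P),P.min(0),P.max(0)); 
    Q=P[P[:,0]>P[:,0].max()-42]; print('cup',rect(Q))
    H=P[P[:,0]<P[:,0].min()+55]; print('handle',rect(H))
for k in mark_of('scoop',c)[:2]:print(k['confidence'],k['point'],ray(c,k['point'],0))
print(sense()['eef_pos'])
```

```text
0.81 [116.2, 294.5] ([333.0, 288.0, 126.0, 43.0], np.float64(-0.063)) [270.27100193 263.15492781] [396.87272979 307.42516268]
cup ([375.0, 285.0, 43.0, 42.0], np.float64(1.508))
handle ([298.0, 289.0, 55.0, 17.0], np.float64(-0.068))
0.6 [113.7, 275.7] [336.98869597 288.99816981   0.        ]
[340.42678548 225.27731133 269.77350765]
```

View pics/w11.png

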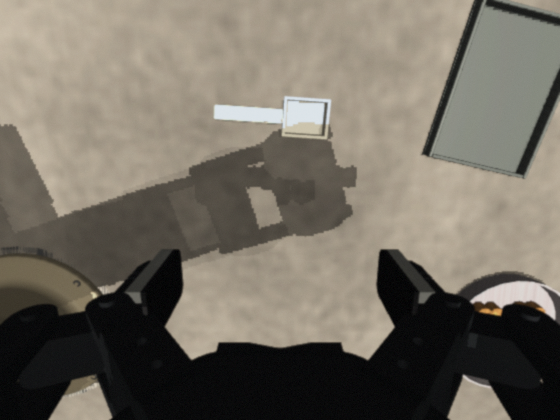

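The cup is at (117,306). I'll grip it across its width.

Run:
```python
from h import *
a=np.pi-.065
go((367,286,150,a),(367,286,70,a),(367,286,22,a))
```

```text
(367, 286, 150, 3.077) -> [0.152 0.066 0.299] [-0.    -0.    -0.959]
(367, 286, 70, 3.077) -> [0.152 0.066 0.499] [-0.    -0.    -0.959]
(367, 286, 22, 3.077) -> [0.152 0.066 0.619] [-0.    -0.    -0.959]
```

Request:
{"method": "jog_arm", "body": {"series": "0.152 0.066 0.15 0 0 -0.959 1;0.152 0.066 0.299 0 0 -0.959 1;0.152 0.066 0.299 0 0 -0.959 1;0.152 0.066 0.299 0 0 -0.959 1;0.152 0.066 0.299 0 0 -0.959 1;0.152 0.066 0.299 0 0 -0.959 1;0.152 0.066 0.299 0 0 -0.959 1;0.152 0.066 0.299 0 0 -0.959 1;0.152 0.066 0.299 0 0 -0.959 1;0.152 0.066 0.4 0 0 -0.959 1;0.152 0.066 0.5 0 0 -0.959 1;0.152 0.066 0.58 0 0 -0.959 1;0.152 0.066 0.619 0 0 -0.959 1;0.152 0.066 0.619 0 0 -0.959 1;0.152 0.066 0.619 0 0 -0.959 0;0.152 0.066 0.619 0 0 -0.959 -0.5;0.152 0.066 0.619 0 0 -0.959 -1;0.152 0.066 0.619 0 0 -0.959 -1;0.152 0.066 0.619 0 0 -0.959 -1;0.152 0.066 0.619 0 0 -0.959 -1"}}

```text
time_s: 36.28
eef_pos: [366.4, 286.5, 23.0]
ee_rot: [0.001, 0.032, 0.999, 0.0]
force: [-0.4, -0.9, 7.2]
grip_width: 0.487
grip_force: 31.1
```

Request:
{"method": "jog_arm", "body": {"series": "0 0 -0.1 0 0 0 -1;0 0 -0.25 0 0 0 -1;0 0 -0.35 0 0 0 -1;0 0 -0.35 0 0 -0.4 -1;0 0 -0.35 0 0 0.5 -1;0 0 -0.35 0 0 0.5 -1;0 0 -0.35 0 0 0.5 -1;0 0 -0.35 0 0 0.5 -1;0 0 -0.35 0 0 0.5 -1;0 0 -0.35 0 0 0.5 -1;0 0 -0.35 0 0 0.5 -1"}}

```text
time_s: 37.65
eef_pos: [365.9, 286.3, 162.3]
ee_rot: [0.0, 0.411, 0.912, 0.0]
force: [0.7, 0.7, -0.4]
grip_width: 0.484
grip_force: 31.1
```

Run:
```python
from h import *
print(sense()['eef_pos'],yaw_now()[1])
go((583,279,150,1.349),(583,279,60,1.349),(583,279,27,1.349))
```

```text
[365.89880118 286.29970784 162.34646634] 2.2943629343227183
(583, 279, 150, 1.349) -> [-0.373  0.395  0.031] [ 0.    -0.     0.602]
(583, 279, 60, 1.349) -> [-0.373  0.395  0.256] [ 0.    -0.     0.602]
(583, 279, 27, 1.349) -> [-0.373  0.395  0.338] [ 0.    -0.     0.602]
```

Request:
{"method": "jog_arm", "body": {"series": "-0.373 0.395 0 0 0 0.6 -1;-0.373 0.395 0 0 0 0.6 -1;-0.373 0.395 0 0 0 0.6 -1;-0.373 0.395 0 0 0 0.6 -1;-0.373 0.395 0 0 0 0.6 -1;-0.373 0.395 0 0 0 0.6 -1;-0.373 0.395 0.03 0 0 0.6 -1;-0.373 0.395 0.03 0 0 0.6 -1"}}

```text
time_s: 38.65
eef_pos: [582.3, 278.5, 149.0]
ee_rot: [-0.001, 0.78, 0.626, -0.001]
force: [-0.0, 0.7, -0.4]
grip_width: 0.481
grip_force: 31.0
```

Run:
```python
from h import *
a=capture('scene'); b=capture('wrist'); save(b,'w12')
cv2.imwrite('pics/s12.png',np.hstack([cv2.resize(a['img'][90:230,250:450],(600,420)),b['img'][:, 150:350]])[:,:,::-1])
go((583,279,60,1.349),(583,279,27.5,1.349))
```

```text
(583, 279, 60, 1.349) -> [0.001 0.    0.225] [-0.     0.     0.001]
(583, 279, 27.5, 1.349) -> [0.001 0.    0.307] [-0.     0.     0.001]
```

View pics/s12.png

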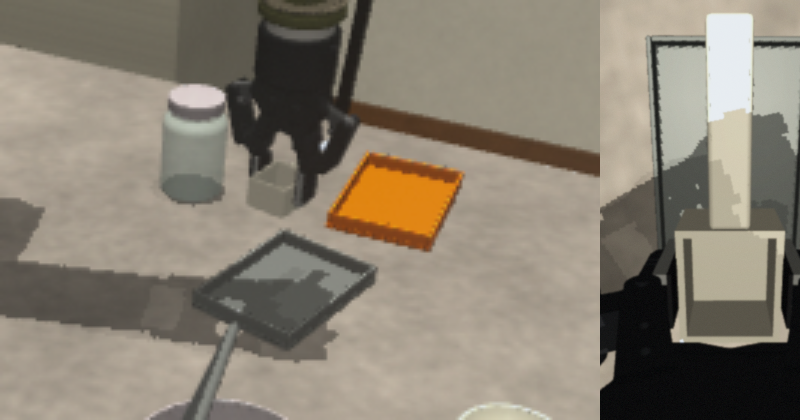

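The scoop is held level with its cup at (285,730), aligned with the tray. Lower and release.

Request:
{"method": "jog_arm", "body": {"series": "0.001 0 0.12 0 0 0 -1;0.001 0 0.22 0 0 0 -1;0.001 0 0.27 0 0 0 -1;0.001 0 0.295 0 0 0 -1;0.001 0 0.307 0 0 0 -1;0.001 0 0.307 0 0 0 -1;0.001 0 0.307 0 0 0 0.4;0.001 0 0.307 0 0 0 0.4;0.001 0 0.307 0 0 0 0.4;0.001 0 0.25 0 0 0 0.4;0.001 0 0.1 0 0 0 0.4;0.001 0 -0.1 0 0 0 1;-0.15 0 -0.3 0 0 0 1;-0.25 0 -0.3 0 0 0 1;-0.25 0 -0.3 0 0 0 1;-0.25 0 -0.3 0 0 0 1"}}

```text
time_s: 40.75
eef_pos: [561.2, 180.6, 270.6]
ee_rot: [0.0, 0.781, 0.624, 0.0]
force: [-0.2, 0.3, 0.1]
grip_width: 0.995
grip_force: 0.0
```

Run:
```python
from h import *
a=capture('wrist'); b=capture('scene'); print(sense()['eef_pos'],sense()['force'])
for k in regions_of('scoop',a)[:1]: print(rect(ground(a,k['region'],32)))
for k in regions_of('tray',a)[:1]: print(rect(ground(a,k['region'],20)))
for k in regions_of('cap',b)[:2]: print('cap',k['confidence'],rect(ground(b,k['region'],156)))
for l in('jar','tongs'):
    for k in mark_of(l,b)[:1]: print(l,k['point'])
cv2.imwrite('pics/s13.png',np.hstack([a['img'][:300,150:550],b['img'][120:420,150:400]])[:,:,::-1])
```

```text
[560.95724422 181.78470527 268.9556879 ] [-1.12059754 -0.04823451  0.3648258 ]
([588.0, 300.0, 100.0, 42.0], np.float64(1.363))
([585.0, 290.0, 127.0, 123.0], np.float64(1.348))
cap 0.77 ([610.0, -326.0, 70.0, 56.0], np.float64(-1.046))
jar [152.1, 314.3]
tongs [348.1, 118.3]
```

View pics/s13.png

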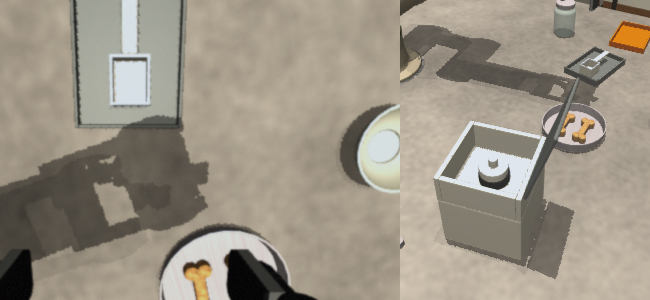

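The scoop lies flat in the tray with its cup at (80,130). The cap stands upright on the ring at (170,492), and both chews are in the dish at (128,575). I'll let the arm come to rest, then hand in.

Request:
{"method": "jog_arm", "body": {"series": "0 0 0 0 0 0 1;0 0 0 0 0 0 1;0 0 0 0 0 0 1;0 0 0 0 0 0 1"}}

```text
time_s: 41.6
eef_pos: [561.2, 180.9, 270.3]
ee_rot: [0.0, 0.781, 0.625, 0.0]
force: [-0.0, -0.5, 0.8]
grip_width: 1.0
grip_force: 0.0
```

```bash
python3 -c "
from rig import finish_job
print(finish_job())"
```

```text
the job is handed in; nothing more can be done
None
```

I handed the job in at about 42 s without getting a verdict back; in the last pictures the ring is around the hub with the cap upright on it, both chews lie flat in the dish, the scoop lies open side up in the grey tray, and the jar and tongs look unmoved.

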